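Clip the paint box into its docking station

ROBOT

A 7-joint arm with a two-finger parallel gripper is mounted at the origin on the work surface. World frame = base frame: x ahead of the robot, y to its left, z up, the work surface at z = 0. Lengths are in m, angles in rad, forces in N, time in s.
With the tool pointing down it reaches from about 0.375 to 0.925 m from the base axis. Payload 3.1 kg.
Tool frame: the origin (TCP) lies midway between the tips of the shut fingers; the grasp point (between the pads) lies 19 mm behind it (arm.hold_point_z is the distance from the TCP to the grasp point, in m); z points along the fingers, y is the line along which they close (so a half turn about z gives the same grasp; the last joint's range is limited). The gripper opens to 85 mm and grips with 20 to 120 N. Pads are 22 mm wide; open, the fingers measure 114 mm over their backs; the gripper's body (76 mm by 85 mm) begins 54 mm behind the grasp point. The pads swing forward as they close: fully open they stand 13 mm farther back than shut.
Start: joints at [1.156, 0.383, 0.044, 1.598, -0.018, 1.161, -0.05], TCP at [0.203, -0.618, 0.231] pointing down, gripper open.
Joint ranges: [-2.61, 2.61], [-0.41, 2.15], [-1.48, 1.57], [0, 2.5], [-1.57, 4.71], [0.05, 1.97], [-2.85, 2.85]. Speed limits (rad/s): [2.79, 2.79, 3.14, 3.14, 3.14, 3.14, 3.14].

INTERFACE

Orientations are given as a unit quaternion [x, y, z, w].
In Python, from cell import arm gives the robot as it stands.
- The arm moves only by the tool carry_out, never from a script. Its argument "commands" is a list of rows, each an object of numbers: "tx", "ty", "tz": the shift along the tool's x, y, z as a fraction of full scale; "ax", "ay", "az": the turn, a rotation vector about the tool's x, y, z as a fraction of full scale. A call has 1 to 10 rows; each row shifts and turns the commanded pose from where the row before left it, along the tool's axes as they then stand; what a row does not reach is not made up. Full scale, the value 1, is 0.15 m for a shift and 120 degrees for a turn. A row lasts 1/10 s, in which the tool goes at most 50 mm and 8.59 degrees, less where a joint would pass 70% of its speed; a pose out of reach is approached as far as the arm can. A call with a number of a shift or a turn outside -1 to 1 is refused whole. A call with a gripper value outside its range is refused whole. "hand" is the opening, from 0 (shut) to 1 (fully open), set as the call begins (left out, the last holds). The fingers move at their own pace and stop on an object; the grip force is fixed at half the most. Time passes only in rows, so rows that do not move let the fingers close. It gives the time, the measured TCP pose, the force, the opening and the grip force at its end, in the units of the state.
- arm.observe(): the state, without advancing time (a new reading comes with each control period).
- arm.get_image(name): name is "scene" or "top"; returns a dict with "color" (400x640x3 uint8, blue, green, red), "mtx" (3x3 intrinsics, pixels), "k1" (the pictures are not rectified: a ray, as slopes to the right and down, at radius r is drawn at 1 + k1 r^2 times it, then the intrinsics apply), "xyz" and "orientation" of the camera in the world. Camera axes: x right, y up, looking along -z (the intrinsics and any distortion apply to the point x, -y, -z); pixel columns grow to the right and rows downward; lengths in m; the calibration is good to about 2 mm. A picture is of the moment at which its call begins. There is no depth.
- arm.sign_off(): hands the job in; it is judged then, once.
The state is a dict: "t": time; "joint_positions": joint angles; "qd": joint speeds; "effort": joint torques, N m; "ee_pos": TCP position; "tool_rot": TCP orientation; "force": force on the tool from outside, world axes, zero at the start; "ft_torque": the same for the moment, N m; "gripper_width": finger opening in m; "finger_force": force on a finger pad.
Only numpy, scipy, OpenCV 4.12 (cv2) and the standard library are available. Lean on these libraries where they do the work, as an engineer would, in place of code of your own. Each camera call takes 0.05 s, during which the arm holds its last target. There are 200 camera calls.

TASK

Pick up the full-width rectangular paint box and slide it along the table into the open mouth of the wooden docking station, so that it pushes the steel spring catch aside, until it is fully home and the catch has snapped shut behind it. Then let go of it.

Things in the scene. Friction and masses are not known exactly. Their poses are not given: they have to be found in the camera images.
- paintbox: Full-width paint box: flat closed rectangle, grey plastic, white lid, 80 (x) x 60 (y) x 22 mm high; square knob 26 x 26 mm mid-lid, 22 to 62 mm above the table. Origin: centre of underside. Ends alike: either goes in first. About 0.2 kg. Two boxes of the same plastic, height and knob lie near: a slim one 80 x 34 mm and a round one 66 mm across; both are wrong.
- seat (a point): Point on the table in the docking station where the centre of the box's underside lies when home (up to 3 mm of play). +x is the direction in which the box slides in, away from the mouth; +y across the lane; z up. A box lying in front of the mouth has its centre at x = -140 mm or less. The end wall's inner face is at x = +43 mm.
- station: Docking station, fixed to the table, origin and axes the same as the seat's: wooden rails 20 mm high, 6 mm thick, forming a lane 64 mm wide along x, without a floor, open above, open at -x, closed by an end wall at +x. The mouth is flared: 93 mm wide at x = -92 mm, narrowing to 64 mm at x = -64 mm.
- catch (a joint): Steel spring catch: a leaf 19 mm high, pivoting outside the flared rail on the seat's -y side. 0 rad = shut: its nose stands 8 mm into the lane, a ramp from x = -60 to -46 mm (seat frame), flat holding face at x = -43 mm. Positive = outward, at most 0.45, about 0.06 to 0.15 as the box passes; it springs back by itself. Takes a push of about 2 to 5 N.
Not all that is in view belongs to the job. What is shaped like the paintbox but orange or yellow is not meant.

How it is judged:
By the outcome, as a careful person would: the job done as asked, in the order asked, and still so for the second after the job is handed in, with the robot touching nothing.
It also fails if it takes over 43 s, if anything falls off the work surface, if the arm or the gripper's body presses on something with over 40 N, if the wrist force passes 120 N, or if a joint passes its speed limit or range.

## Working session

There is one attempt and no reset: what is moved stays moved. The work goes in short steps, Python scripts to look and compute and a tool call to move; the robot and the scene stay as the last step left them, time stands still between calls to the robot, and variables do not carry over. Pictures are saved under pics/ and viewed, at most 10 in all, crops included, and the job is handed in when it is done.

Besides the shell and the picture viewer there is one more tool, called after ">>>" as name(argument=value, ...) on one line, values as JSON. carry_out: Moves the arm, as the interface text tells. Shift numbers are shares of 0.15 m and turn numbers shares of 120 degrees, none past 1 either way. Its arguments: {"type":"object","properties":{"commands":{"type":"array","items":{"type":"object","properties":{"tx":{"type":"number"},"ty":{"type":"number"},"tz":{"type":"number"},"ax":{"type":"number"},"ay":{"type":"number"},"az":{"type":"number"}}}},"hand":{"type":"number"}},"required":["commands"]}

```bash
mkdir -p pics; cat > h.py <<'E'
import numpy as np, cv2
from scipy.spatial.transform import Rotation as R
from cell import arm
def und(im,px):
    d=np.array([im['k1'],0,0,0,0],float)
    p=np.array(px,float).reshape(-1,2); K=np.array(im['mtx'],float)
    q=(p-K[:2,2])/[K[0,0],K[1,1]]; u=q.copy()
    for _ in range(30): u=q/(1+im['k1']*(u**2).sum(1,keepdims=True))
    return u
def ray(im,px,z=0.):
    u=und(im,px); d=np.c_[u[:,0],-u[:,1],-np.ones(len(u))]
    d=R.from_quat(im['orientation']).apply(d); c=np.array(im['xyz'])
    return c+d*((z-c[2])/d[:,2])[:,None]
def proj(im,P):
    v=R.from_quat(im['orientation']).inv().apply(np.array(P,float).reshape(-1,3)-im['xyz'])
    s=np.c_[v[:,0],-v[:,1]]/-v[:,2:]; s=s*(1+im['k1']*(s**2).sum(1,keepdims=True))
    K=np.array(im['mtx']); return s*[K[0,0],K[1,1]]+K[:2,2]
E
python3 - <<'E'
from h import *
for n in('scene','top'):
    im=arm.get_image(n); cv2.imwrite(f'pics/{n}0.png',im['color']); np.save(f'pics/{n}0.npy',im,allow_pickle=True)
    print(n,im['mtx'],im['k1'],im['xyz'],im['orientation'])
print(arm.observe())
E
```

```text
scene [[411.20970901   0.         316.88472387]
 [  0.         411.20970901 208.9131929 ]
 [  0.           0.           1.        ]] 0.0026069711285967956 [ 1.00779578 -0.53452276  0.91011522] [0.30500422 0.11627438 0.36213543 0.87310402]
top [[428.68734895   0.         325.22737407]
 [  0.         428.68734895 204.83775053]
 [  0.           0.           1.        ]] -0.08751742208705385 [ 0.43060587 -0.06164     0.87487218] [-0.07014458  0.05995793  0.71003619 -0.69809269]
{'t': 0.1, 'joint_positions': array([ 1.15619175,  0.38378217,  0.04387499,  1.59938983, -0.01790439,
        1.16114124, -0.04986547]), 'qd': array([ 0.00043895,  0.00063224, -0.0006347 , -0.00291613,  0.00010295,
       -0.00042423,  0.00031536]), 'effort': array([ 2.81319677e-03, -4.34727252e+01,  1.02937292e+00, -2.50452536e+01,
        1.08505605e-02,  5.43801943e-03, -1.73166006e-05]), 'ee_pos': array([ 0.20221876, -0.61687919,  0.2300072 ]), 'tool_rot': array([ 9.87473786e-01,  1.57778857e-01, -2.49186939e-04, -1.13678486e-03]), 'force': array([-0.39756598, -0.04725762, -1.22895832]), 'ft_torque': array([-0.00601142,  0.03820858, -0.00528485]), 'finger_force': 0.0, 'gripper_width': 0.0853142232153816}
```

View pics/top0.png

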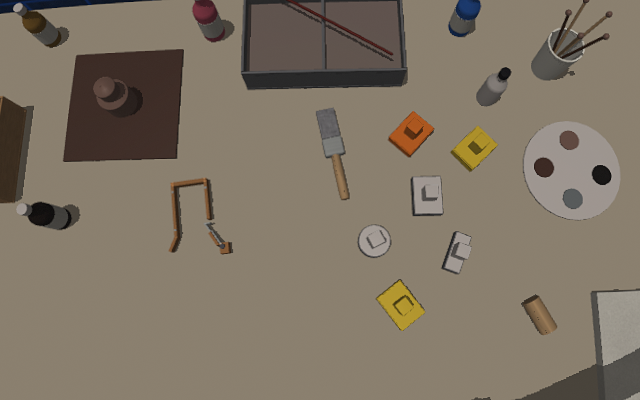

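View pics/scene0.png

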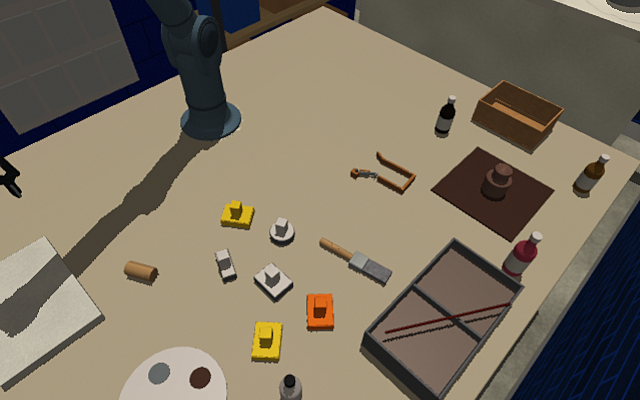

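The top view shows the white box at about (427,195). The station has its end wall at about (190,183), the mouth facing the robot at about (200,248) and the catch at about (218,238). Next I'll measure these on enlarged crops.

```bash
python3 - <<'E'
from h import *
im=np.load('pics/top0.npy',allow_pickle=True).item(); c=im['color']
a=cv2.resize(c[165:265,155:245],None,fx=6,fy=6,interpolation=cv2.INTER_CUBIC)
b=cv2.resize(c[165:225,400:452],None,fx=5,fy=5,interpolation=cv2.INTER_CUBIC)
o=np.zeros((600,800,3),np.uint8); o[:600,:540]=a; o[:300,540:800]=b
cv2.imwrite('pics/crop0.png',cv2.convertScaleAbs(o,alpha=1.5))
hsv=cv2.cvtColor(c,cv2.COLOR_BGR2HSV)
def cnt(m,x0,y0,x1,y1):
    k=np.zeros_like(m);k[y0:y1,x0:x1]=m[y0:y1,x0:x1]
    return sorted(cv2.findContours(k,0,2)[0],key=cv2.contourArea)[::-1]
# wood
print('hsv wood',hsv[210,176],hsv[200,208],'table',hsv[210,190],'box',hsv[205,427],hsv[180,425])
m=((hsv[...,1]>120)&(hsv[...,2]>60)).astype(np.uint8)
ys,xs=np.nonzero(m[165:265,155:245]); 
for y in range(176,256,4):
    r=np.nonzero(m[y,155:245])[0]+155; print(y,r.tolist() if len(r)<16 else (r[0],r[-1]))
m=((hsv[...,1]<45)&(hsv[...,2]>120)).astype(np.uint8)
for q in cnt(m,400,165,452,225)[:3]: 
    r=cv2.minAreaRect(q); print(r,ray(im,cv2.boxPoints(r),.022).round(4).tolist())
E
```

```text
hsv wood [ 12 122  46] [ 14 142  72] table [ 18  51 139] box [ 14  24 160] [ 14  21 158]
176 []
180 (np.int64(190), np.int64(206))
184 (np.int64(171), np.int64(206))
188 [171, 172, 173, 207]
192 [174, 205, 206, 207]
196 [172, 173, 174, 205, 206, 207]
200 [172, 173, 174, 206, 207, 208]
204 [173, 174, 175, 206, 207, 208]
208 [173, 174, 175, 206, 207, 208]
212 [173, 174, 175, 207, 208, 209]
216 [173, 174, 175, 207, 208, 209]
220 [173, 174, 175, 176]
224 [174, 175, 176]
228 [174, 175, 176]
232 [174, 175, 176, 177, 210]
236 [175, 176, 177, 211, 212, 213]
240 [173, 174, 175, 213, 214, 215, 216]
244 [171, 172, 173, 174, 216, 217, 218, 219, 225, 226, 227, 228]
248 [170, 171, 172, 224, 225, 226, 227, 228]
252 [221, 222, 223, 224, 225, 226, 227, 228, 229]
((427.5262145996094, 193.99862670898438), (37.474449157714844, 27.75106430053711), 86.98721313476562) [[0.6465, -0.2309, 0.022], [0.6486, -0.2883, 0.022], [0.5706, -0.2872, 0.022], [0.5687, -0.2307, 0.022]]
```

View pics/crop0.png

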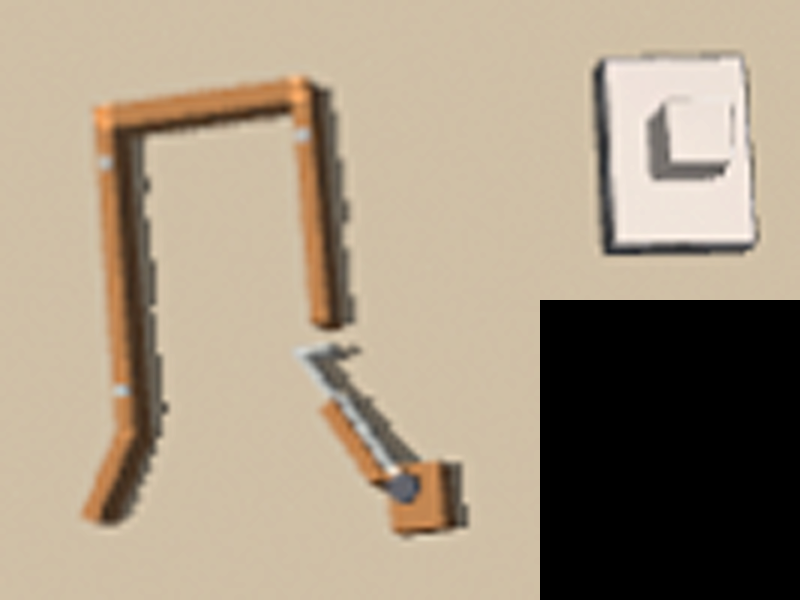

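The crop shows the rail tops clearly: the outer left edge runs (95,108)→(115,428), the inner right edge (294,85)→(313,325), and the far outer edge (97,106)→(306,77). The box lid is at (603..750, 57..245).

```bash
python3 - <<'E'
from h import *
im=np.load('pics/top0.npy',allow_pickle=True).item()
f=lambda P:(np.array(P,float)+.5)/6-.5+[155,165]
g=lambda P:(np.array(P,float)-[540,0]+.5)/5-.5+[400,165]
W=ray(im,f([[95,108],[115,428],[294,85],[313,325],[97,106],[306,77],[298,352]]),.02)[:,:2]
ang=lambda a,b:np.degrees(np.arctan2(*(b-a)[::-1]))
print('rail ang',ang(W[1],W[0]),ang(W[3],W[2]),'wall',ang(W[5],W[4])-90)
t=np.radians((ang(W[1],W[0])+ang(W[3],W[2])+ang(W[5],W[4])-90)/3); u=np.array([np.cos(t),np.sin(t)]);v=np.array([-u[1],u[0]])
L=(W[:2]@v).mean();Rr=(W[2:4]@v).mean();F=(W[4:6]@u).mean()
print('rail spacing (70)',L-Rr,'rail len',(W[0]-W[1])@u)
seat=u*(F-.049)+v*((L-.038+Rr+.032)/2); print('seat',seat,'yaw',np.degrees(t),'nose (x-43..-46,y-24)',(W[6]-seat)@u,(W[6]-seat)@v)
# box lid
c=ray(im,g([[603,62],[742,55],[752,243],[612,246]]),.022)[:,:2]; print('box c',c.mean(0),'sides',[np.linalg.norm(c[i]-c[i-1]).round(4) for i in range(4)])
print('box yaw',ang(c[3],c[0]),ang(c[2],c[1]),ang(c[1],c[0])-90)
k=ray(im,g([[672,99],[732,97],[733,163],[669,166]]),.062)[:,:2]; print('knob c',k.mean(0),[np.linalg.norm(k[i]-k[i-1]).round(4) for i in range(4)])
# check in scene view: knob top in scene0 and station corners
sc=np.load('pics/scene0.npy',allow_pickle=True).item(); C=sc['color'].copy()
P=[]
for X,Y in [(49,38),(49,-38),(-64,38),(-46,-24),(0,0),(0,32),(0,-32)]: P.append([*(seat+u*X/1e3+v*Y/1e3),.02])
for x in k: P.append([*x,.062])
for x in c: P.append([*x,.022])
C=cv2.resize(C[135:310,240:425],None,fx=4,fy=4,interpolation=cv2.INTER_CUBIC)[:600]
C=cv2.convertScaleAbs(C,alpha=1.4)
for p in proj(sc,P): cv2.circle(C,tuple(int(z) for z in ((p-[240,135]+.5)*4)),2,(255,0,255),-1)
cv2.imwrite('pics/chk.png',C)
E
```

```text
rail ang 6.47781213524205 6.611549135266479 wall 6.699232281784674
rail spacing (70) 0.07077341298321979 rail len 0.11257502846515818
seat [0.5996131  0.22809992] yaw 6.596197850764402 nose (x-43..-46,y-24) -0.046515388565767486 -0.026502865695594645
box c [ 0.60673545 -0.25817083] sides [np.float64(0.0764), np.float64(0.0576), np.float64(0.0783), np.float64(0.057)]
box yaw -0.3294895043538233 -0.7856276046928383 1.989858400324806
knob c [ 0.60607382 -0.25885888] [np.float64(0.0267), np.float64(0.0236), np.float64(0.0263), np.float64(0.0251)]
```

View pics/chk.png

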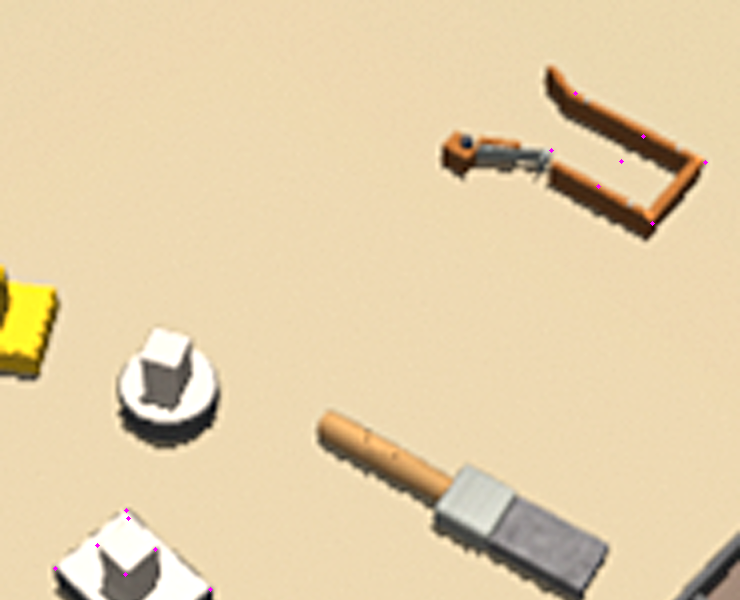

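The projections line up in both views. The seat is at about (0.600, 0.228) with yaw 6.6°, and the box is at (0.606, -0.2585) with yaw about 0°. I'll grip the knob with tool y along world x.

>>> carry_out(commands=[{"az": -0.06}, {"az": -0.06}, {"az": -0.06}, {"az": -0.06}, {"az": -0.06}, {"az": -0.06}, {"az": -0.06}, {"az": -0.06}, {"az": -0.06}, {"az": -0.06}], hand=1)

```text
schema error: expected keys tx, ty, tz, ax, ay, az
```

>>> carry_out(commands=[{"tx": 0, "ty": 0, "tz": 0, "ax": 0, "ay": 0, "az": -0.06}, {"tx": 0, "ty": 0, "tz": 0, "ax": 0, "ay": 0, "az": -0.06}, {"tx": 0, "ty": 0, "tz": 0, "ax": 0, "ay": 0, "az": -0.06}, {"tx": 0, "ty": 0, "tz": 0, "ax": 0, "ay": 0, "az": -0.06}, {"tx": 0, "ty": 0, "tz": 0, "ax": 0, "ay": 0, "az": -0.06}, {"tx": 0, "ty": 0, "tz": 0, "ax": 0, "ay": 0, "az": -0.06}, {"tx": 0, "ty": 0, "tz": 0, "ax": 0, "ay": 0, "az": -0.06}, {"tx": 0, "ty": 0, "tz": 0, "ax": 0, "ay": 0, "az": -0.06}, {"tx": 0, "ty": 0, "tz": 0, "ax": 0, "ay": 0, "az": -0.06}, {"tx": 0, "ty": 0, "tz": 0, "ax": 0, "ay": 0, "az": -0.06}], hand=1)

```text
t: 1.1
ee_pos: [0.2023, -0.6171, 0.2304]
tool_rot: [0.704, 0.71, 0.0, -0.001]
force: [-0.1, 0.4, -0.3]
gripper_width: 0.0853
finger_force: 0.0
```

>>> carry_out(commands=[{"tx": 0.2, "ty": 0.22, "tz": 0.05, "ax": 0, "ay": 0, "az": 0}, {"tx": 0.2, "ty": 0.22, "tz": 0.05, "ax": 0, "ay": 0, "az": 0}, {"tx": 0.2, "ty": 0.22, "tz": 0.05, "ax": 0, "ay": 0, "az": 0}, {"tx": 0.2, "ty": 0.22, "tz": 0.05, "ax": 0, "ay": 0, "az": 0}, {"tx": 0.2, "ty": 0.22, "tz": 0.05, "ax": 0, "ay": 0, "az": 0}, {"tx": 0.2, "ty": 0.22, "tz": 0.05, "ax": 0, "ay": 0, "az": 0}, {"tx": 0.2, "ty": 0.22, "tz": 0.05, "ax": 0, "ay": 0, "az": 0}, {"tx": 0.2, "ty": 0.22, "tz": 0.05, "ax": 0, "ay": 0, "az": 0}, {"tx": 0.2, "ty": 0.22, "tz": 0.05, "ax": 0, "ay": 0, "az": 0}, {"tx": 0.2, "ty": 0.22, "tz": 0.05, "ax": 0, "ay": 0, "az": 0}])

```text
t: 2.1
ee_pos: [0.5323, -0.3154, 0.1555]
tool_rot: [0.706, 0.708, -0.0, -0.0]
force: [0.4, -1.6, -0.1]
gripper_width: 0.0855
finger_force: 0.0
```

>>> carry_out(commands=[{"tx": 0.076, "ty": 0.098, "tz": 0.06, "ax": 0, "ay": 0, "az": 0}, {"tx": 0.076, "ty": 0.098, "tz": 0.06, "ax": 0, "ay": 0, "az": 0}, {"tx": 0.076, "ty": 0.098, "tz": 0.06, "ax": 0, "ay": 0, "az": 0}, {"tx": 0.076, "ty": 0.098, "tz": 0.06, "ax": 0, "ay": 0, "az": 0}, {"tx": 0.076, "ty": 0.098, "tz": 0.06, "ax": 0, "ay": 0, "az": 0}, {"tx": 0, "ty": 0, "tz": 0, "ax": 0, "ay": 0, "az": 0}, {"tx": 0, "ty": 0, "tz": 0, "ax": 0, "ay": 0, "az": 0}])

```text
t: 2.8
ee_pos: [0.6047, -0.2592, 0.1107]
tool_rot: [0.706, 0.708, -0.0, -0.001]
force: [-0.2, -1.0, -0.0]
gripper_width: 0.0858
finger_force: 0.0
```

>>> carry_out(commands=[{"tx": 0, "ty": 0.01, "tz": 0.067, "ax": 0, "ay": 0, "az": 0}, {"tx": 0, "ty": 0, "tz": 0.067, "ax": 0, "ay": 0, "az": 0}, {"tx": 0, "ty": 0, "tz": 0.067, "ax": 0, "ay": 0, "az": 0}, {"tx": 0, "ty": 0, "tz": 0.067, "ax": 0, "ay": 0, "az": 0}, {"tx": 0, "ty": 0, "tz": 0.067, "ax": 0, "ay": 0, "az": 0}, {"tx": 0, "ty": 0, "tz": 0.067, "ax": 0, "ay": 0, "az": 0}, {"tx": 0, "ty": 0, "tz": 0.067, "ax": 0, "ay": 0, "az": 0}, {"tx": 0, "ty": 0, "tz": 0.067, "ax": 0, "ay": 0, "az": 0}, {"tx": 0, "ty": 0, "tz": 0, "ax": 0, "ay": 0, "az": 0}])

```text
t: 3.7
ee_pos: [0.605, -0.259, 0.0287]
tool_rot: [0.706, 0.708, -0.001, -0.002]
force: [-0.2, 0.7, -0.5]
gripper_width: 0.0853
finger_force: 0.0
```

>>> carry_out(commands=[{"tx": 0, "ty": 0, "tz": 0, "ax": 0, "ay": 0, "az": 0}, {"tx": 0, "ty": 0, "tz": 0, "ax": 0, "ay": 0, "az": 0}, {"tx": 0, "ty": 0, "tz": 0, "ax": 0, "ay": 0, "az": 0}, {"tx": 0, "ty": 0, "tz": 0, "ax": 0, "ay": 0, "az": 0}, {"tx": 0, "ty": 0, "tz": 0, "ax": 0, "ay": 0, "az": 0}, {"tx": 0, "ty": 0, "tz": 0, "ax": 0, "ay": 0, "az": 0}, {"tx": 0, "ty": 0, "tz": 0, "ax": 0, "ay": 0, "az": 0}, {"tx": 0, "ty": 0, "tz": 0, "ax": 0, "ay": 0, "az": 0}, {"tx": 0, "ty": 0, "tz": 0, "ax": 0, "ay": 0, "az": 0}, {"tx": 0, "ty": 0, "tz": 0, "ax": 0, "ay": 0, "az": 0}], hand=0)

```text
t: 4.7
ee_pos: [0.6073, -0.2598, 0.0316]
tool_rot: [0.706, 0.708, 0.0, 0.001]
force: [0.4, -0.8, 5.6]
gripper_width: 0.0254
finger_force: 60.4
```

>>> carry_out(commands=[{"tx": 0, "ty": 0, "tz": -0.05, "ax": 0, "ay": 0, "az": 0}, {"tx": 0, "ty": 0, "tz": -0.1, "ax": 0, "ay": 0, "az": 0}, {"tx": 0, "ty": 0, "tz": -0.1, "ax": 0, "ay": 0, "az": 0}, {"tx": 0, "ty": 0, "tz": -0.1, "ax": 0, "ay": 0, "az": 0}, {"tx": 0, "ty": 0, "tz": -0.1, "ax": 0, "ay": 0, "az": 0}, {"tx": 0, "ty": 0, "tz": -0.1, "ax": 0, "ay": 0, "az": 0}, {"tx": 0, "ty": 0, "tz": -0.05, "ax": 0, "ay": 0, "az": 0}, {"tx": 0, "ty": 0, "tz": 0, "ax": 0, "ay": 0, "az": 0}])

```text
t: 5.5
ee_pos: [0.6079, -0.26, 0.1231]
tool_rot: [0.706, 0.708, 0.001, 0.002]
force: [-0.1, 0.0, -2.7]
gripper_width: 0.0251
finger_force: 59.6
```

```bash
python3 - <<'E'
from h import *
t=np.radians(6.6);u=np.array([np.cos(t),np.sin(t)]);s=np.array([.5996,.2281])
o=arm.observe();p=s-.155*u;print('pre',p,o['ee_pos'],'d/0.15 (ty,tx)',(p-o['ee_pos'][:2])/.15)
print(R.from_quat(o['tool_rot']).as_matrix().round(4)); im=arm.get_image('top'); cv2.imwrite('pics/t1.png',cv2.convertScaleAbs(im['color'][140:340,330:530],alpha=1.4))
E
```

```text
pre [0.44562722 0.21028474] [ 0.60787059 -0.26002509  0.12311487] d/0.15 (ty,tx) [-1.08162244  3.13539887]
[[-0.0026  1.      0.0035]
 [ 1.      0.0026 -0.0014]
 [-0.0014  0.0035 -1.    ]]
```

View pics/t1.png

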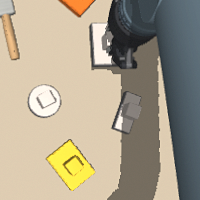

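The image shows the box held under the gripper, and the weight reads about 2.7 N. I'll carry it to a point in front of the mouth.

>>> carry_out(commands=[{"tx": 0.1, "ty": -0.04, "tz": 0, "ax": 0, "ay": 0, "az": 0}, {"tx": 0.2, "ty": -0.07, "tz": 0, "ax": 0, "ay": 0, "az": 0}, {"tx": 0.2, "ty": -0.07, "tz": 0, "ax": 0, "ay": 0, "az": 0}, {"tx": 0.2, "ty": -0.07, "tz": 0, "ax": 0, "ay": 0, "az": 0}, {"tx": 0.2, "ty": -0.07, "tz": 0, "ax": 0, "ay": 0, "az": 0}, {"tx": 0.2, "ty": -0.07, "tz": 0, "ax": 0, "ay": 0, "az": 0}, {"tx": 0.2, "ty": -0.07, "tz": 0, "ax": 0, "ay": 0, "az": 0}, {"tx": 0.2, "ty": -0.07, "tz": 0, "ax": 0, "ay": 0, "az": 0}, {"tx": 0.2, "ty": -0.07, "tz": 0, "ax": 0, "ay": 0, "az": 0}, {"tx": 0.2, "ty": -0.07, "tz": 0, "ax": 0, "ay": 0, "az": 0}])

```text
t: 6.55
ee_pos: [0.5027, 0.0273, 0.1199]
tool_rot: [0.706, 0.708, -0.001, -0.001]
force: [0.5, 1.0, -1.5]
gripper_width: 0.0244
finger_force: 59.6
```

>>> carry_out(commands=[{"tx": 0.2, "ty": -0.07, "tz": 0, "ax": 0, "ay": 0, "az": 0}, {"tx": 0.2, "ty": -0.07, "tz": 0, "ax": 0, "ay": 0, "az": 0}, {"tx": 0.2, "ty": -0.07, "tz": 0, "ax": 0, "ay": 0, "az": 0}, {"tx": 0.2, "ty": -0.07, "tz": 0, "ax": 0, "ay": 0, "az": 0}, {"tx": 0.2, "ty": -0.07, "tz": 0, "ax": 0, "ay": 0, "az": 0}, {"tx": 0.14, "ty": -0.06, "tz": 0, "ax": 0, "ay": 0, "az": 0}, {"tx": 0.08, "ty": -0.03, "tz": 0, "ax": 0, "ay": 0, "az": -0.0267}, {"tx": 0, "ty": 0, "tz": 0, "ax": 0, "ay": 0, "az": -0.0267}, {"tx": 0, "ty": 0, "tz": 0, "ax": 0, "ay": 0, "az": 0}, {"tx": 0, "ty": 0, "tz": 0, "ax": 0, "ay": 0, "az": 0}])

```text
t: 7.55
ee_pos: [0.4384, 0.207, 0.1204]
tool_rot: [0.666, 0.746, -0.001, -0.0]
force: [0.3, -0.2, -2.3]
gripper_width: 0.025
finger_force: 59.6
```

```bash
cat > rel.py <<'E'
from h import *
t=np.radians(6.6);u=np.array([np.cos(t),np.sin(t)]);v=np.array([-u[1],u[0]]);s=np.array([.5996,.2281])
def rel(o):
    d=o['ee_pos'][:2]-s; M=R.from_quat(o['tool_rot']).as_matrix()
    print('t',o['t'],'x,y rel',(d@u*1e3).round(1),(d@v*1e3).round(1),'z',o['ee_pos'][2].round(4),'yaw y-axis',np.degrees(np.arctan2(M[1,1],M[0,1])).round(2),'tilt',M[:2,2].round(4),'F u,v,z',(o['force'][:2]@u).round(1),(o['force'][:2]@v).round(1),o['force'][2].round(1))
E
python3 -c "
from rel import *
rel(arm.observe()); im=arm.get_image('top'); cv2.imwrite('pics/t2.png',cv2.convertScaleAbs(cv2.resize(im['color'][160:310,130:330],None,fx=4,fy=4,interpolation=2),alpha=1.4))"
```

```text
t 7.55 x,y rel -162.6 -2.4 z 0.1204 yaw y-axis 6.5 tilt [-0.0011 -0.001 ] F u,v,z 0.3 -0.2 -2.3
```

View pics/t2.png

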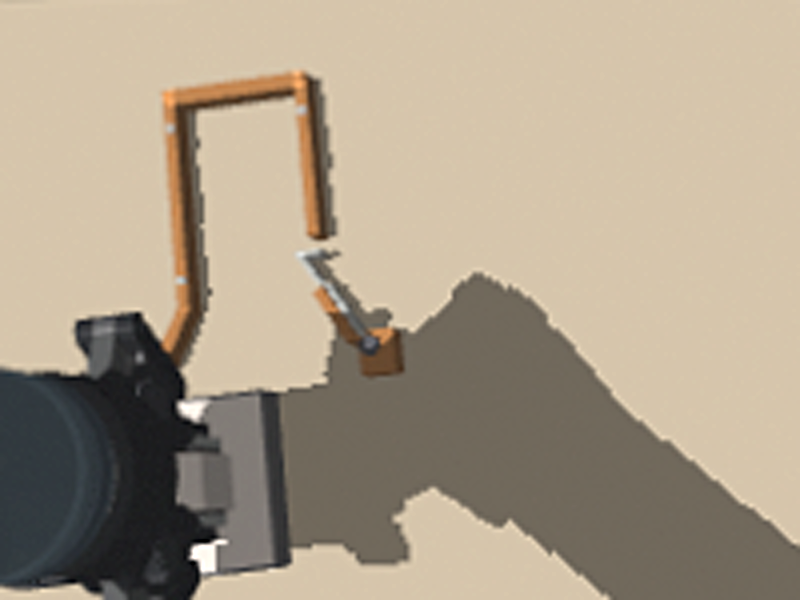

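The box is held in front of the mouth, square to it, with the catch at (305,255) and shut. Now I'll lower it.

>>> carry_out(commands=[{"tx": 0.013, "ty": 0, "tz": 0.05, "ax": 0, "ay": 0, "az": 0}, {"tx": 0, "ty": 0, "tz": 0.09, "ax": 0, "ay": 0, "az": 0}, {"tx": 0, "ty": 0, "tz": 0.09, "ax": 0, "ay": 0, "az": 0}, {"tx": 0, "ty": 0, "tz": 0.09, "ax": 0, "ay": 0, "az": 0}, {"tx": 0, "ty": 0, "tz": 0.09, "ax": 0, "ay": 0, "az": 0}, {"tx": 0, "ty": 0, "tz": 0.08, "ax": 0, "ay": 0, "az": 0}, {"tx": 0, "ty": 0, "tz": 0.04, "ax": 0, "ay": 0, "az": 0}, {"tx": 0, "ty": 0, "tz": 0.03, "ax": 0, "ay": 0, "az": 0}, {"tx": 0, "ty": 0, "tz": 0, "ax": 0, "ay": 0, "az": 0}, {"tx": 0, "ty": 0, "tz": 0, "ax": 0, "ay": 0, "az": 0}])

```text
t: 8.6
ee_pos: [0.439, 0.2102, 0.0372]
tool_rot: [0.665, 0.746, 0.0, 0.0]
force: [0.5, 0.1, -2.1]
gripper_width: 0.0252
finger_force: 59.6
```

```bash
python3 -c "
from rel import *
rel(arm.observe())"
```

```text
t 8.6 x,y rel -161.6 0.7 z 0.0372 yaw y-axis 6.57 tilt [0.0008 0.0004] F u,v,z 0.5 0.1 -2.1
```

>>> carry_out(commands=[{"tx": -0.006, "ty": 0, "tz": 0.015, "ax": 0, "ay": 0, "az": 0}, {"tx": 0, "ty": 0, "tz": 0.015, "ax": 0, "ay": 0, "az": 0}, {"tx": 0, "ty": 0, "tz": 0, "ax": 0, "ay": 0, "az": 0}])

```text
t: 8.9
ee_pos: [0.4386, 0.2088, 0.0323]
tool_rot: [0.666, 0.746, -0.0, 0.0]
force: [-0.0, 0.1, -2.3]
gripper_width: 0.0251
finger_force: 59.6
```

>>> carry_out(commands=[{"tx": 0, "ty": 0, "tz": 0.01, "ax": 0, "ay": 0, "az": 0}, {"tx": 0, "ty": 0, "tz": 0, "ax": 0, "ay": 0, "az": 0}])

```text
t: 9.1
ee_pos: [0.4389, 0.209, 0.0316]
tool_rot: [0.666, 0.746, -0.0, 0.0]
force: [-1.3, -1.6, 4.3]
gripper_width: 0.0253
finger_force: 60.5
```

The box is on the table. Now I'll slide it in.

>>> carry_out(commands=[{"tx": 0, "ty": 0.03, "tz": 0, "ax": 0, "ay": 0, "az": 0}, {"tx": 0, "ty": 0.05, "tz": 0, "ax": 0, "ay": 0, "az": 0}, {"tx": 0, "ty": 0.05, "tz": 0, "ax": 0, "ay": 0, "az": 0}, {"tx": 0, "ty": 0.05, "tz": 0, "ax": 0, "ay": 0, "az": 0}, {"tx": 0, "ty": 0.05, "tz": 0, "ax": 0, "ay": 0, "az": 0}, {"tx": 0, "ty": 0.05, "tz": 0, "ax": 0, "ay": 0, "az": 0}, {"tx": 0, "ty": 0.05, "tz": 0, "ax": 0, "ay": 0, "az": 0}, {"tx": 0, "ty": 0.05, "tz": 0, "ax": 0, "ay": 0, "az": 0}, {"tx": 0, "ty": 0, "tz": 0, "ax": 0, "ay": 0, "az": 0}])

```text
t: 10.0
ee_pos: [0.4969, 0.2166, 0.0317]
tool_rot: [0.666, 0.746, 0.002, 0.0]
force: [1.2, 1.3, 2.2]
gripper_width: 0.0251
finger_force: 60.3
```

```bash
python3 -c "
from rel import *
rel(arm.observe())"
```

```text
t 10.0 x,y rel -103.4 0.4 z 0.0317 yaw y-axis 6.55 tilt [0.0025 0.0019] F u,v,z 1.3 1.1 2.2
```

>>> carry_out(commands=[{"tx": 0, "ty": 0.03, "tz": 0, "ax": 0, "ay": 0, "az": 0}, {"tx": 0, "ty": 0.03, "tz": 0, "ax": 0, "ay": 0, "az": 0}, {"tx": 0, "ty": 0.03, "tz": 0, "ax": 0, "ay": 0, "az": 0}, {"tx": 0, "ty": 0.03, "tz": 0, "ax": 0, "ay": 0, "az": 0}, {"tx": 0, "ty": 0.03, "tz": 0, "ax": 0, "ay": 0, "az": 0}, {"tx": 0, "ty": 0.03, "tz": 0, "ax": 0, "ay": 0, "az": 0}, {"tx": 0, "ty": 0, "tz": 0, "ax": 0, "ay": 0, "az": 0}])

```text
t: 10.7
ee_pos: [0.5138, 0.2195, 0.032]
tool_rot: [0.665, 0.747, -0.007, -0.004]
force: [-18.0, -3.5, 24.6]
gripper_width: 0.0249
finger_force: 63.4
```

```bash
python3 -c "
from rel import *
rel(arm.observe())"
```

```text
t 10.7 x,y rel -86.2 1.3 z 0.032 yaw y-axis 6.64 tilt [-0.0151 -0.0054] F u,v,z -18.3 -1.4 24.6
```

```bash
python3 -c "
from rel import *
o=[]
for n,(a,b,c,d) in {'top':(165,290,140,240),'scene':(130,220,330,430)}.items():
    im=arm.get_image(n)['color'][a:b,c:d]; z=cv2.convertScaleAbs(cv2.resize(im,(400,int((b-a)*400/(d-c))),interpolation=2),alpha=1.5); k=np.zeros((500,400,3),np.uint8); k[:z.shape[0]]=z; o.append(k)
cv2.imwrite('pics/t3.png',np.hstack(o)); rel(arm.observe())"
```

```text
t 10.8 x,y rel -86.2 1.3 z 0.032 yaw y-axis 6.64 tilt [-0.0146 -0.0051] F u,v,z -17.5 -1.5 24.3
```

View pics/t3.png

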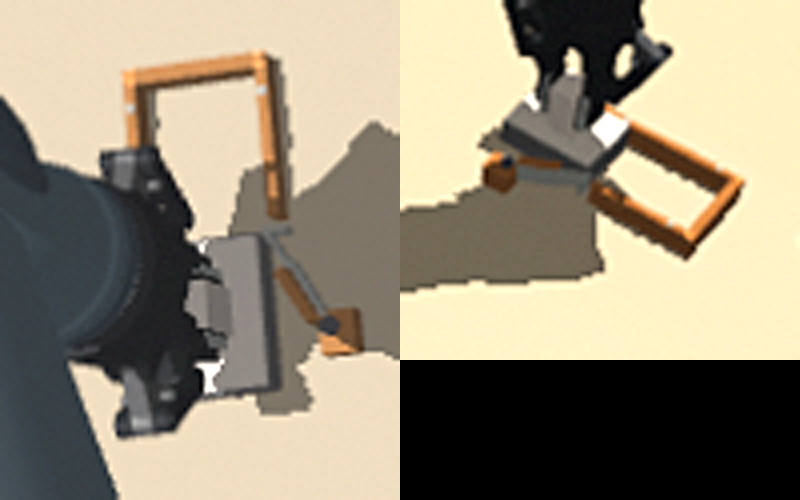

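The box front is at the catch nose, near (265,235) in the left panel, and lines up with the lane. The push is also pressing the box's leading edge down, so I'll lift slightly and keep pushing.

>>> carry_out(commands=[{"tx": 0, "ty": 0, "tz": -0.008, "ax": 0, "ay": 0, "az": 0}, {"tx": 0, "ty": 0.01, "tz": -0.004, "ax": 0, "ay": 0, "az": 0}, {"tx": 0, "ty": 0.01, "tz": 0, "ax": 0, "ay": 0, "az": 0}, {"tx": 0, "ty": 0, "tz": 0, "ax": 0, "ay": 0, "az": 0}])

```text
t: 11.2
ee_pos: [0.5251, 0.2195, 0.0324]
tool_rot: [0.665, 0.746, 0.0, -0.0]
force: [-0.5, 2.5, -2.9]
gripper_width: 0.0254
finger_force: 59.7
```

```bash
python3 -c "
from rel import *
rel(arm.observe())"
```

```text
t 11.2 x,y rel -75.0 0.1 z 0.0324 yaw y-axis 6.58 tilt [0.0001 0.0011] F u,v,z -0.2 2.5 -2.9
```

It's past the nose at x = -75 mm. I'll keep going.

>>> carry_out(commands=[{"tx": 0, "ty": 0.03, "tz": 0.003, "ax": 0, "ay": 0, "az": 0}, {"tx": 0, "ty": 0.04, "tz": 0, "ax": 0, "ay": 0, "az": 0}, {"tx": 0, "ty": 0.04, "tz": 0, "ax": 0, "ay": 0, "az": 0}, {"tx": 0, "ty": 0.04, "tz": 0, "ax": 0, "ay": 0, "az": 0}, {"tx": 0, "ty": 0.04, "tz": 0, "ax": 0, "ay": 0, "az": 0}, {"tx": 0, "ty": 0.04, "tz": 0, "ax": 0, "ay": 0, "az": 0}, {"tx": 0, "ty": 0.04, "tz": 0, "ax": 0, "ay": 0, "az": 0}, {"tx": 0, "ty": 0.04, "tz": 0, "ax": 0, "ay": 0, "az": 0}, {"tx": 0, "ty": 0.04, "tz": 0, "ax": 0, "ay": 0, "az": 0}, {"tx": 0, "ty": 0, "tz": 0, "ax": 0, "ay": 0, "az": 0}])

```text
t: 12.2
ee_pos: [0.5789, 0.2252, 0.0325]
tool_rot: [0.666, 0.746, 0.001, 0.0]
force: [0.2, 2.5, -2.8]
gripper_width: 0.0247
finger_force: 59.6
```

```bash
python3 -c "
from rel import *
rel(arm.observe())"
```

```text
t 12.2 x,y rel -20.9 -0.5 z 0.0325 yaw y-axis 6.52 tilt [0.0021 0.0011] F u,v,z 0.4 2.5 -2.8
```

>>> carry_out(commands=[{"tx": 0, "ty": 0.03, "tz": 0.005, "ax": 0, "ay": 0, "az": 0}, {"tx": 0, "ty": 0.03, "tz": 0, "ax": 0, "ay": 0, "az": 0}, {"tx": 0, "ty": 0.03, "tz": 0, "ax": 0, "ay": 0, "az": 0}, {"tx": 0, "ty": 0.03, "tz": 0, "ax": 0, "ay": 0, "az": 0}, {"tx": 0, "ty": 0.02, "tz": 0, "ax": 0, "ay": 0, "az": 0}, {"tx": 0, "ty": 0.01, "tz": 0, "ax": 0, "ay": 0, "az": 0}, {"tx": 0, "ty": 0, "tz": 0, "ax": 0, "ay": 0, "az": 0}])

```text
t: 12.9
ee_pos: [0.5997, 0.2266, 0.0317]
tool_rot: [0.665, 0.746, -0.001, 0.0]
force: [-3.8, -0.9, 2.8]
gripper_width: 0.0252
finger_force: 60.4
```

```bash
python3 -c "
from rel import *
rel(arm.observe())"
```

```text
t 12.9 x,y rel -0.1 -1.4 z 0.0317 yaw y-axis 6.57 tilt [-0.0005 -0.0016] F u,v,z -3.9 -0.5 2.8
```

>>> carry_out(commands=[{"tx": 0, "ty": 0.01, "tz": 0, "ax": 0, "ay": 0, "az": 0}, {"tx": 0, "ty": 0.01, "tz": 0, "ax": 0, "ay": 0, "az": 0}, {"tx": 0, "ty": 0, "tz": 0, "ax": 0, "ay": 0, "az": 0}])

```text
t: 13.2
ee_pos: [0.5999, 0.2266, 0.0318]
tool_rot: [0.665, 0.747, -0.003, -0.001]
force: [-9.0, -3.1, 10.6]
gripper_width: 0.0254
finger_force: 61.4
```

```bash
python3 -c "
from rel import *
rel(arm.observe())"
```

```text
t 13.2 x,y rel 0.1 -1.5 z 0.0318 yaw y-axis 6.6 tilt [-0.0056 -0.0041] F u,v,z -9.3 -2.1 10.6
```

The box has stopped against the end wall, and the catch's side force is gone. I'll relieve the push, then check the catch before letting go.

>>> carry_out(commands=[{"tx": 0, "ty": -0.012, "tz": -0.003, "ax": 0, "ay": 0, "az": 0}, {"tx": 0, "ty": 0, "tz": 0, "ax": 0, "ay": 0, "az": 0}])

```text
t: 13.4
ee_pos: [0.5997, 0.2267, 0.0318]
tool_rot: [0.665, 0.746, -0.001, -0.0]
force: [-6.3, -1.5, 4.6]
gripper_width: 0.0252
finger_force: 60.7
```

```bash
cat > pic.py <<'E'
import sys
from rel import *
o=[]
for n,(a,b,c,d) in {'top':(165,265,150,250),'scene':(130,220,340,430)}.items():
    o.append(cv2.convertScaleAbs(cv2.resize(arm.get_image(n)['color'][a:b,c:d],(400,400),interpolation=2),alpha=1.5))
cv2.imwrite(sys.argv[1],np.hstack(o)); rel(arm.observe())
E
python3 pic.py pics/t4.png
```

```text
t 13.5 x,y rel -0.1 -1.4 z 0.0318 yaw y-axis 6.57 tilt [-0.0024 -0.0021] F u,v,z -5.9 -0.1 4.3
```

View pics/t4.png

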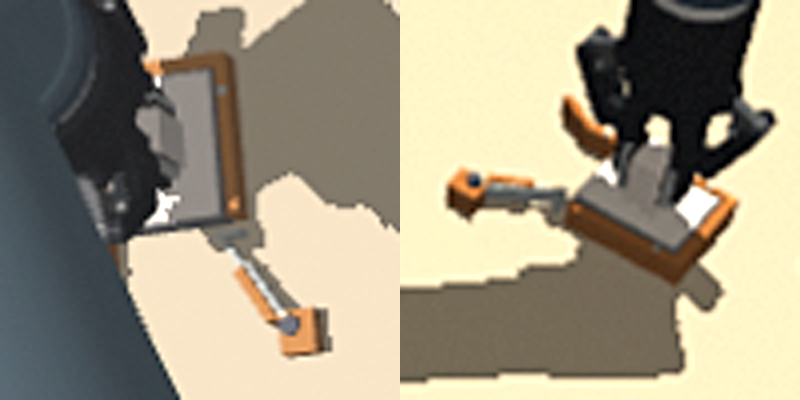

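The box lies against the end wall, and the catch nose, around (230,240) in the left panel, is behind it. Releasing and retreating.

>>> carry_out(commands=[{"tx": 0, "ty": 0, "tz": 0, "ax": 0, "ay": 0, "az": 0}, {"tx": 0, "ty": 0, "tz": 0, "ax": 0, "ay": 0, "az": 0}, {"tx": 0, "ty": 0, "tz": 0, "ax": 0, "ay": 0, "az": 0}, {"tx": 0, "ty": 0, "tz": 0, "ax": 0, "ay": 0, "az": 0}, {"tx": 0, "ty": 0, "tz": 0, "ax": 0, "ay": 0, "az": 0}, {"tx": 0, "ty": 0, "tz": 0, "ax": 0, "ay": 0, "az": 0}, {"tx": 0, "ty": 0, "tz": 0, "ax": 0, "ay": 0, "az": 0}, {"tx": 0, "ty": 0, "tz": 0, "ax": 0, "ay": 0, "az": 0}], hand=1)

```text
t: 14.3
ee_pos: [0.6008, 0.2277, 0.0319]
tool_rot: [0.665, 0.746, 0.0, 0.0]
force: [-0.5, -0.0, -0.4]
gripper_width: 0.0852
finger_force: 0.0
```

>>> carry_out(commands=[{"tx": 0, "ty": 0, "tz": -0.05, "ax": 0, "ay": 0, "az": 0}, {"tx": 0, "ty": 0, "tz": -0.1, "ax": 0, "ay": 0, "az": 0}, {"tx": 0, "ty": 0, "tz": -0.1, "ax": 0, "ay": 0, "az": 0}, {"tx": 0, "ty": 0, "tz": -0.1, "ax": 0, "ay": 0, "az": 0}, {"tx": 0, "ty": 0, "tz": -0.2, "ax": 0, "ay": 0, "az": 0}, {"tx": 0, "ty": 0, "tz": -0.2, "ax": 0, "ay": 0, "az": 0}, {"tx": -0.2, "ty": -0.1, "tz": 0, "ax": 0, "ay": 0, "az": 0}, {"tx": -0.3, "ty": -0.1, "tz": 0, "ax": 0, "ay": 0, "az": 0}, {"tx": -0.3, "ty": -0.1, "tz": 0, "ax": 0, "ay": 0, "az": 0}, {"tx": -0.3, "ty": 0, "tz": 0, "ax": 0, "ay": 0, "az": 0}])

```text
t: 15.3
ee_pos: [0.5734, 0.0574, 0.146]
tool_rot: [0.665, 0.747, -0.0, 0.0]
force: [0.9, 0.9, -0.2]
gripper_width: 0.0858
finger_force: 0.0
```

>>> carry_out(commands=[{"tx": -0.3, "ty": 0, "tz": 0, "ax": 0, "ay": 0, "az": 0}, {"tx": -0.3, "ty": 0, "tz": 0, "ax": 0, "ay": 0, "az": 0}, {"tx": -0.2, "ty": 0, "tz": 0, "ax": 0, "ay": 0, "az": 0}, {"tx": 0, "ty": 0, "tz": 0, "ax": 0, "ay": 0, "az": 0}, {"tx": 0, "ty": 0, "tz": 0, "ax": 0, "ay": 0, "az": 0}, {"tx": 0, "ty": 0, "tz": 0, "ax": 0, "ay": 0, "az": 0}])

```text
t: 15.9
ee_pos: [0.589, -0.0582, 0.1454]
tool_rot: [0.664, 0.747, 0.001, 0.0]
force: [1.1, 0.2, 0.8]
gripper_width: 0.0851
finger_force: 0.0
```

```bash
python3 pic.py pics/t5.png
```

```text
t 16.0 x,y rel -43.6 -282.7 z 0.145 yaw y-axis 6.79 tilt [0.0007 0.001 ] F u,v,z -0.4 0.0 -0.1
```

View pics/t5.png

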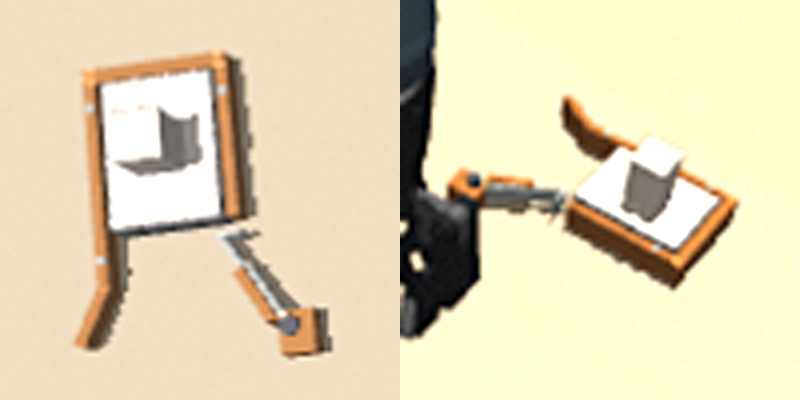

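The box is home. The catch nose, at (220,235) in the crop, corresponds to pixel (205,223.7), the same place as when it was shut at the start.

```bash
python3 -c "
from cell import arm
print(arm.sign_off())"
```

```text
the job is handed in; nothing more can be done
None
```

The paint box is fully home in the docking station, with the catch shut behind it and the gripper clear, and I handed the job in at about 16 s on the robot's clock (limit 43 s); no verdict was returned.

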